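# Restock the seasoning rack and free the stuck shaker

### The job

Restock the seasoning rack on the kebab counter: take the full spice tube out of the small wooden filling stand, put it fully down in the free middle hole of the rack and let go of it. Then free the empty square shaker that is stuck in the spring clips at the rack's other end: do not yank it straight up, rock it over at its foot, first leaning it towards the tubes, then leaning it away from them, until both sides of its foot are out of the clips. Finish still holding the shaker in the gripper, upright and still, just clear above its socket (a few centimetres at most), and leave everything else on the counter where it is.

Things in the scene. Friction and masses are not known exactly. Their poses are not given: they have to be found in the camera images.
- rack: White plastic rack, fixed, 80 (x) x 280 (y) x 60 mm high. Origin: centre of its underside, z up, y along its length (to the robot's left at yaw 0). Three chamfered tube holes, 28 mm wide, 50 mm deep, on its centre line at y = 0, 50, 100 mm; the one at 50 is free, the others hold tubes. At y = -100 the shaker's socket: open pocket 39 (x) x 49 (y) mm, 14 mm deep.
- free_hole (a point): Centre of the mouth of the free middle tube hole, on the rack's top face (60 mm above the counter); the hole's floor is 50 mm lower.
- socket (a point): Centre of the floor of the shaker's socket, 46 mm above the counter, 14 mm below the rack's top face. Axes as the rack's.
- stand: Wooden filling stand, fixed, 60 x 60 x 40 mm, with one central hole of 28.5 mm, 30 mm deep (floor 10 mm above the counter). Origin at the centre of its underside. It stands on the left or the right of the rack.
- tube: The full spice tube to move: steel, black cap, 26 mm wide, 120 mm long, about 70 g, closed and rigid. It stands upright and loose in the filling stand, 30 mm deep. Origin: centre of its lower end (chamfered, 20 mm wide at the tip), z up along the tube. Down in the free hole its lower end is 10 mm above the counter, its top 130 mm.
- shaker: Empty square shaker: steel body, black top, 30 (x) x 34 (y) mm, 105 mm tall, about 160 g, on a foot flange 36 (x) x 46 (y) x 5 mm whose edges at y = +-23 mm (along x) are rounded, radius 2.5 mm. Origin: centre of its underside, z up, axes as the rack's at the start. In the socket its top is 151 mm above the counter. Best gripped across y, in the plane of the rocking.
- shaker_top (a point): Centre of the shaker's top face, 105 mm above its underside.
- edge_tubes (a point): Centre line of the shaker's rounded foot edge on the tubes' side: 20.5 mm from the middle, 2.5 mm above the underside. Step 1: lean it towards the tubes about this edge (5 to 15 N sideways at the top); the other edge passes its catch's nose after rising 5 mm and is above the flat top after 9 mm, a lean of about 0.25 rad. Turning it high up drives the foot into the pocket's walls.
- edge_end (a point): Centre line of the foot edge on the rack's end side, likewise. Step 2: once this edge is above its catch, push the shaker 2 to 3 mm towards the rack's end so that this edge rests on the catch's flat top, then lean it away from the tubes about this raised edge, to about 0.25 rad; the tubes-side edge then passes its catch. Then lift.
- clip_tubes (a joint): Outward travel (m) of the sprung steel catch at the socket's +y side, towards the tubes: 0 at rest, 2.5 mm as the foot's edge passes. 24 mm long (x), round nose (radius 3 mm, centre 53 mm above the counter, 23.5 mm from the socket's middle), flat top 55 mm above the counter; pushes inward, 14 N at rest, 19 N at 2.5 mm. Overlaps the foot's edge by 2.5 mm; a straight pull takes 35 N or more.
- clip_end (a joint): The same for the catch on the other side of the socket, at the rack's end (-y).
- tube_a: Another steel spice tube, the same size, in the rack hole at y = 0, between the free hole and the shaker. Bystander, to be left alone; origin at the centre of its underside.
- tube_b: Another steel spice tube, the same size, in the rack hole at y = +100 mm. Bystander, to be left alone; origin at the centre of its underside.
- jar: Lidded glass jar, 56 mm wide, 85 mm tall, on the side of the rack away from the stand. Bystander, to be left alone; origin at the centre of its underside.
- bowl: Steel bowl, 100 mm wide, 45 mm tall, left behind the rack. Bystander, to be left alone; origin at the centre of its underside.
- bottle: White sauce bottle, 52 mm wide, 150 mm tall, right behind the rack. Bystander, to be left alone; origin at the centre of its underside.
- can: Aluminium can, 66 mm wide, 70 mm tall, behind the rack. Bystander, to be left alone; origin at the centre of its underside.
- brush: Basting brush lying in front of the rack, left. Bystander, to be left alone; origin at the centre of its underside.
- spatula: Spatula lying in front of the rack, right. Bystander, to be left alone; origin at the centre of its underside.
Not all that is in view belongs to the job. What is shaped like the tube but blue or yellow is not meant.

How it is judged (in metres and radians):
On the way, in this order (a step that is already met when the one before it is completed fails the run):
1. the full tube is fully down in the free hole, upright and let go (z of tube in the frame of rack below 0.014 m and horizontal distance between tube and free_hole below 0.004 m and angle between tube's own z axis and vertical below 0.08 rad and contact force between tube and the fingers below 0.1 N), for 0.2 s.
2. the shaker, still in its socket, leans towards the tubes by more than 0.1 rad, its foot edge on that side still down under the catch (horizontal distance between shaker and socket below 0.02 m and z of shaker in the frame of rack below 0.066 m and angle between shaker's own z axis and vertical above 0.1 rad and y of shaker_top in the frame of rack above -0.092 m and z of edge_tubes in the frame of rack below 0.0515 m), for 0.05 s.
3. the shaker, its foot still in the socket's mouth, leans away from the tubes by more than 0.1 rad (horizontal distance between shaker and socket below 0.02 m and z of shaker in the frame of rack below 0.066 m and angle between shaker's own z axis and vertical above 0.1 rad and y of shaker_top in the frame of rack below -0.108 m), for 0.05 s.
At the end, for the whole second after the job is handed in: Tube in the free hole: lower end within 4 mm of its floor, centred to 4 mm, tilt under 0.08 rad, released. Shaker held by the fingers, still (20 mm/s), tilt under 0.2 rad, off the rack, underside 3 to 65 mm above the rack top, within 45 mm sideways of its socket (all of step 1 and z of shaker in the frame of rack between 0.063 and 0.125 m and horizontal distance between shaker and socket below 0.045 m and angle between shaker's own z axis and vertical below 0.2 rad and linear speed of each of shaker, tube below 0.02 m/s and angular speed of shaker below 0.2 rad/s and contact force between shaker and the fingers above 1 N and contact force between shaker and rack below 0.1 N); the arm keeps its last pose, push and grip.
It fails at once if the shaker is yanked straight up: both clip catches spread by more than 1.2 mm at once (value of joint each of clip_tubes, clip_end above 0.0012 m).
It fails at once if a bystander is displaced (other tubes 20 mm; jar, bowl, bottle and can 30 mm; brush and spatula 40 mm) (distance of any of tube_a, tube_b from where it was at the start of the episode above 0.02 m or distance of any of jar, bowl, bottle, can from where it was at the start of the episode above 0.03 m or distance of any of brush, spatula from where it was at the start of the episode above 0.04 m).
It also fails if it takes over 72 s, if anything falls off the work surface, if the arm or the gripper's body presses on something with over 40 N, if the wrist force passes 120 N, or if a joint passes its speed limit or range.

### The arm

A 6-joint arm with a two-finger parallel gripper is mounted at the origin on the work surface. World frame = base frame: x ahead of the robot, y to its left, z up, the work surface at z = 0. Lengths are in m, angles in degrees, forces in N, time in s.
With the tool pointing down it reaches from about 0.4 to 0.825 m from the base axis. Payload 7 kg.
Tool frame: the origin (TCP) lies midway between the tips of the shut fingers; the grasp point (between the pads) lies 19 mm behind it (r.grip_point_offset is the z of the grasp point in the tool frame, in m); z points along the fingers, y is the line along which they close (so a half turn about z gives the same grasp; the last joint's range is limited). The gripper opens to 88 mm and grips with 3 to 60 N. Pads are 19 mm wide; open, the fingers measure 130 mm over their backs; the gripper's body (78 mm by 193 mm) begins 47 mm behind the grasp point.
Start: joints at [-60.212, 20.546, 0.682, 0, -70.136, -16.507], TCP at [0.155, -0.657, 0.196] pointing down, gripper open.
Joint ranges: [-176.03, 176.03], [-82.01, 121.73], [-58.28, 71.71], [-173.87, 95.51], [-174.79, -0.11], [-173.66, 173.66]. Speed limits (degrees/s): [136.94, 136.94, 172.46, 180, 180, 180].

### API

Orientations are given as [roll, pitch, yaw] about the fixed x, y, z axes, in that order (R = Rz(yaw) Ry(pitch) Rx(roll)).
In Python, from plant import r, viewer, recognise, outline_of, pinpoint gives the robot as it stands.
- The arm moves only by the tool move_arm, never from a script. Its argument "targets" is a list of rows, each a list of 2 entries, a list of its own where there are three numbers: the shift along the tool's x, y, z in cm, then the turn, a rotation vector about the tool's x, y, z in rad. A call has 1 to 5 rows; each row is the pose to reach, as a shift and turn from the pose commanded when the call began, along the tool's axes at that moment; what a row does not reach only later rows make up. A row lasts 1/8 s, in which the tool goes at most 62.5 mm and 10.7 degrees, less where a joint would pass 70% of its speed; a pose out of reach is approached as far as the arm can. A call with a gripper value outside its range is refused whole. "jaw" is the finger opening in cm, from 0 to 8.76, set as the call begins (left out, the last holds). The fingers move at their own pace and stop on an object; "squeeze" is the grip in N (left out, the last holds). Time passes only in rows, so rows that repeat a pose let the fingers close. It gives the time, the measured TCP pose, the force, the opening and the grip force at its end, in the units of the state.
- r.get_state(): the state, without advancing time (a new reading comes with each control period).
- viewer.capture(name): name is "scene" or "side" or "wrist"; returns a dict with "image" (400x640x3 uint8, blue, green, red), "intrinsics" (3x3 intrinsics, pixels), "camera_from_world" (4x4, takes a point from world to camera coordinates). Camera axes: x right, y up, looking along -z (the intrinsics and any distortion apply to the point x, -y, -z); pixel columns grow to the right and rows downward; lengths in m; the calibration is good to about 2 mm. The wrist camera is an equidistant fisheye: a pixel r from the principal point sees the ray r / f radians off the axis. A picture is of the moment at which its call begins. There is no depth.
- r.close_job(): hands the job in; it is judged then, once.
Trained networks look in the newest picture that a camera, given by its name, has taken for a name from the list of things; names that differ only in an ending like _2 or _b are one class to them, and where a whole thing is asked for, a point or a joint stands for the part that bears it (a point fixed in the world has none). Each returns a list of dicts, best first, with "score" (0 to 1); they miss things now and then, are a little off and sometimes report something else, mostly with a low value. They report only what shows in the picture. A call takes as long as a camera call. They do not tell look-alikes from the thing itself.
- recognise(label, camera): "box" ([left, top, right, bottom] in pixels, round what is visible of it).
- outline_of(label, camera): "mask" (400x640 bool, what is visible of it) and "box" ([left, top, right, bottom] in pixels, round what is visible of it).
- pinpoint(label, camera): "location" ([row, column] in pixels: a listed point, or the origin of a listed thing).
The state is a dict: "time_s": time; "joints": joint angles; "qd": joint speeds; "joint_torque": joint torques, N m; "tcp_pos": TCP position; "eef_rot": TCP orientation; "contact_force": force on the tool from outside, world axes, zero at the start; "moment": the same for the moment, N m; "gripper_width": finger opening in m; "gripper_force": force on a finger pad.
Only numpy, scipy, OpenCV 4.12 (cv2) and the standard library are available. Lean on these libraries where they do the work, as an engineer would, in place of code of your own. Each camera call takes 0.05 s, during which the arm holds its last target. There are 200 camera calls.

## Working session

There is one attempt and no reset: what is moved stays moved. The work goes in short steps, Python scripts to look and compute and a tool call to move; the robot and the scene stay as the last step left them, time stands still between calls to the robot, and variables do not carry over. Pictures are saved under pics/ and viewed, at most 10 in all, crops included, and the job is handed in when it is done.

Besides the shell and the picture viewer there is one more tool, called after "Request:" in YAML: its name, and indented under it one key for each argument. move_arm: Moves the arm, as the interface text tells. Its arguments: {"type":"object","properties":{"targets":{"type":"array","items":{"type":"array"}},"jaw":{"type":"number"},"squeeze":{"type":"number"}},"required":["targets"]}

```bash
mkdir -p pics; ls
cat > h.py <<'E'
import numpy as np, cv2
from plant import r, viewer, recognise, outline_of, pinpoint
from scipy.spatial.transform import Rotation as R
def cap(n,save=None):
    c=viewer.capture(n)
    if save: cv2.imwrite('pics/'+save,c['image'])
    return c
def ray(c,px,fish=False):
    row,col=px; K=np.array(c['intrinsics']); T=np.array(c['camera_from_world'])
    x=(col-K[0,2])/K[0,0]; y=(row-K[1,2])/K[1,1]
    if fish:
        t=np.hypot(x,y); s=np.sin(t)/t if t>1e-9 else 1
        d=np.array([x*s,-y*s,-np.cos(t)])
    else: d=np.array([x,-y,-1.])
    d/=np.linalg.norm(d); Rm=T[:3,:3]
    return -Rm.T@T[:3,3], Rm.T@d
def tri(rs):
    A=0;b=0
    for o,d in rs:
        P=np.eye(3)-np.outer(d,d); A=A+P; b=b+P@o
    p=np.linalg.solve(A,b)
    return p,[np.linalg.norm((np.eye(3)-np.outer(d,d))@(p-o)) for o,d in rs]
def atz(o,d,z): return o+d*(z-o[2])/d[2]
def proj(c,p,fish=False):
    K=np.array(c['intrinsics']);T=np.array(c['camera_from_world']);q=T[:3,:3]@np.array(p)+T[:3,3]
    v=np.array([q[0],-q[1]]);z=-q[2]
    if fish:
        n=np.linalg.norm(v);v=v/n*np.arctan2(n,z)
    else: v=v/z
    return np.array([K[0,0]*v[0]+K[0,2],K[1,1]*v[1]+K[1,2]])
def st():
    s=r.get_state(); print({k:np.round(s[k],4).tolist() for k in ['time_s','joints','tcp_pos','eef_rot','contact_force','moment','gripper_width','gripper_force']}); return s
E
python3 - <<'E'
from h import *
st(); print(r.grip_point_offset)
C={n:cap(n,n+'0.png') for n in ['scene','side','wrist']}
a=np.vstack([C['scene']['image'],C['side']['image']]); cv2.imwrite('pics/both.png',cv2.resize(a,(480,600)))
for n in C: print(n,np.round(C[n]['camera_from_world'],3).tolist(),np.round(C[n]['intrinsics'],1).tolist())
for l in ['rack','free_hole','socket','stand','tube','shaker','shaker_top','tube_a','jar','bowl','bottle','can']:
    rs=[]
    for n in C:
        try:q=pinpoint(l,n)
        except Exception as e: print(l,n,e);continue
        print(l,n,[(np.round(x['location']).tolist(),round(x['score'],2)) for x in q[:5]])
        if q and n!='wrist': rs.append(ray(C[n],q[0]['location']))
    if len(rs)>1: p,e=tri(rs);print('   ',np.round(p,4),np.round(e,4))
E
```

```text
pics
{'time_s': 0.0, 'joints': [-60.21, 20.5917, 0.6336, -0.0197, -70.1346, -16.5077], 'tcp_pos': [0.1549, -0.6564, 0.1946], 'eef_rot': [179.9058, -0.0086, -166.7244], 'contact_force': [0.0248, -0.1007, 0.1001], 'moment': [-0.0322, -0.0104, 0.0268], 'gripper_width': 0.0876, 'gripper_force': 0.0}
-0.0188
scene [[-0.855, 0.519, -0.015, 0.442], [-0.368, -0.585, 0.722, 0.113], [0.366, 0.623, 0.691, -1.583], [0.0, 0.0, 0.0, 1.0]] [[486.6, 0.0, 313.3], [0.0, 486.6, 197.1], [0.0, 0.0, 1.0]]
side [[-0.995, -0.1, 0.003, 0.54], [0.049, -0.464, 0.884, -0.139], [-0.087, 0.88, 0.467, -1.222], [0.0, 0.0, 0.0, 1.0]] [[462.9, 0.0, 315.1], [0.0, 462.9, 207.3], [0.0, 0.0, 1.0]]
wrist [[-0.23, 0.973, 0.0, 0.674], [-0.93, -0.22, -0.295, 0.037], [-0.287, -0.068, 0.956, -0.391], [0.0, 0.0, 0.0, 1.0]] [[309.7, 0.0, 315.7], [0.0, 309.7, 195.8], [0.0, 0.0, 1.0]]
rack scene [([228.0, 317.0], 0.97)]
rack side [([252.0, 321.0], 0.91)]
rack wrist []
    [0.5227 0.0305 0.0115] [0.0019 0.0019]
free_hole scene [([225.0, 319.0], 0.63)]
free_hole side []
free_hole wrist [([391.0, 564.0], 0.85)]
socket scene [([198.0,
[... 1299 characters left out ...]
78.0, 562.0], 0.71), ([347.0, 606.0], 0.69), ([370.0, 600.0], 0.61), ([370.0, 590.0], 0.51)]
    [ 0.5411  0.1405 -0.1148] [0.0895 0.0895]
jar scene [([157.0, 272.0], 0.92)]
jar side [([194.0, 344.0], 0.8)]
jar wrist []
    [ 0.479  -0.3203  0.012 ] [0.0014 0.0014]
bowl scene [([319.0, 318.0], 0.6)]
bowl side [([307.0, 247.0], 0.55)]
bowl wrist []
    [0.6701 0.2731 0.0078] [0.003 0.003]
bottle scene [([176.0, 217.0], 0.83), ([261.0, 255.0], 0.62)]
bottle side [([193.0, 288.0], 0.75)]
bottle wrist []
    [ 0.6679 -0.3443 -0.0025] [0.0023 0.0023]
can scene [([262.0, 254.0], 0.95), ([158.0, 274.0], 0.67)]
can side [([248.0, 246.0], 0.72)]
can wrist []
    [0.7258 0.0408 0.0113] [0.0015 0.0015]
```

View pics/both.png

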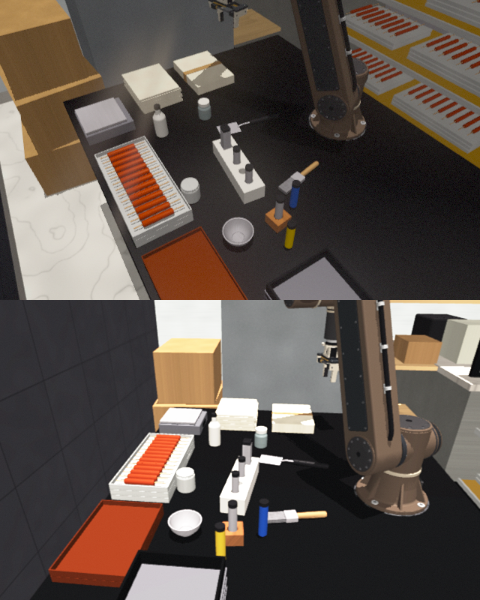

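```bash
cat >> h.py <<'E'
def rel(pos,rpy=None,show=True):
    s=r.get_state(); R0=R.from_euler('xyz',s['eef_rot'],degrees=True)
    d=R0.inv().apply(np.array(pos)-s['tcp_pos'])*100
    w=(R0.inv()*R.from_euler('xyz',rpy,degrees=True)).as_rotvec() if rpy is not None else np.zeros(3)
    print('shift cm',np.round(d,2).tolist(),'turn',np.round(w,4).tolist())
E
python3 - <<'E'
from h import *
C={n:cap(n) for n in ['scene','side']}
for l,a,b in [('yellow',(325,384),(348,295)),('blue',(276,390),(311,350)),('tube',(296,371),(315,311))]:
    p,e=tri([ray(C['scene'],a),ray(C['side'],b)]); print(l,np.round(p,3),np.round(e,3))
rel([0.48,-0.3,0.38],[180,0,-128])
E
```

```text
yellow [ 0.545  0.369 -0.003] [0.002 0.002]
blue [0.441 0.259 0.003] [0.005 0.005]
tube [0.525 0.288 0.011] [0.003 0.003]
shift cm [-39.83, 27.27, -18.44] turn [0.0, -0.0, -0.6758]
```

Request:
move_arm:
  targets:
    - [[-8,5.5,-4],[0,0,-0.14]]
    - [[-16,11,-8],[0,0,-0.28]]
    - [[-24,16.5,-12],[0,0,-0.42]]
    - [[-32,22,-15],[0,0,-0.56]]
    - [[-40,27.3,-18.4],[0,0,-0.67]]

```text
time_s: 2.68
tcp_pos: [0.3517, -0.4403, 0.3107]
eef_rot: [-180.0, 0.0, -128.1]
contact_force: [1.1, -0.3, 0.8]
gripper_width: 0.0876
gripper_force: 0.0
```

Run:
```python
from h import *
st(); rel([0.5,0.12,0.34],[180,0,-95])
```

```text
{'time_s': 2.675, 'joints': [-31.4763, 6.8942, -2.576, 0.0037, -80.4815, -6.6273], 'tcp_pos': [0.3517, -0.4403, 0.3107], 'eef_rot': [-179.9516, 0.002, -128.103], 'contact_force': [1.0636, -0.3363, 0.7574], 'moment': [-0.1002, -0.1264, 0.0663], 'gripper_width': 0.0876, 'gripper_force': 0.0}
shift cm [-53.24, 22.9, -2.94] turn [-0.0008, -0.0002, -0.5778]
```

Request:
move_arm:
  targets:
    - [[-5.5,2,-2],[0,0,-0.06]]
    - [[-11,4,-3],[0,0,-0.12]]
    - [[-16.5,6,-3],[0,0,-0.18]]
    - [[-22,8.5,-3],[0,0,-0.24]]
    - [[-27.5,11,-3],[0,0,-0.3]]

```text
time_s: 3.3
tcp_pos: [0.4351, -0.156, 0.3401]
eef_rot: [-179.9, 0.0, -111.0]
contact_force: [0.5, -0.3, -0.3]
gripper_width: 0.0878
gripper_force: 0.0
```

Run:
```python
from h import *
st(); rel([0.5,0.15,0.34],[180,0,-95])
```

```text
{'time_s': 3.3, 'joints': [4.799, -3.8914, -10.0738, 0.0021, -83.7574, -25.831], 'tcp_pos': [0.4351, -0.156, 0.3401], 'eef_rot': [-179.9449, 0.0243, -111.0318], 'contact_force': [0.5042, -0.2646, -0.2874], 'moment': [-0.0014, -0.1324, -0.0116], 'gripper_width': 0.0878, 'gripper_force': 0.0}
shift cm [-30.89, 4.92, 0.01] turn [-0.001, 0.0003, -0.2798]
```

Request:
move_arm:
  targets:
    - [[-6,1,0],[0,0,-0.06]]
    - [[-12,2,0],[0,0,-0.12]]
    - [[-18,3,0],[0,0,-0.18]]
    - [[-24,4,0],[0,0,-0.24]]
    - [[-30,5,0],[0,0,-0.28]]

```text
time_s: 3.92
tcp_pos: [0.4965, 0.1421, 0.3402]
eef_rot: [-179.9, 0.0, -95.0]
contact_force: [0.7, -0.2, 0.2]
gripper_width: 0.0875
gripper_force: 0.0
```

Run:
```python
from h import *
st(); c=cap('wrist','w1.png')
T=np.array(c['camera_from_world']);print(-T[:3,:3].T@T[:3,3])
for l in ['tube','stand','free_hole','rack','socket','shaker_top']:
    for q in pinpoint(l,'wrist')[:6]:
        o,d=ray(c,q['location'],True)
        print(l,np.round(q['location'],1),round(q['score'],2),[np.round(atz(o,d,z),4)[:2].tolist() for z in (.01,.06,.151)])
```

```text
{'time_s': 3.925, 'joints': [37.7782, 1.7379, -4.5668, 0.0075, -83.6284, -42.7589], 'tcp_pos': [0.4965, 0.1421, 0.3402], 'eef_rot': [-179.9459, 0.0399, -94.9799], 'contact_force': [0.7198, -0.173, 0.1939], 'moment': [-0.0287, -0.0929, -0.0207], 'gripper_width': 0.0875, 'gripper_force': 0.0}
[0.48910853 0.06351536 0.52973496]
tube [ 84.9 293.2] 0.94 [[0.5246, 0.0288], [0.5211, 0.0321], [0.5149, 0.0382]]
tube [211.2 353.3] 0.7 [[0.4395, 0.257], [0.4443, 0.2384], [0.453, 0.2045]]
tube [229.1 305.2] 0.58 [[0.5287, 0.2841], [0.5249, 0.2629], [0.518, 0.2243]]
tube [141.2 290.4] 0.58 [[0.5383, 0.1229], [0.5336, 0.1172], [0.525, 0.1068]]
tube [269.7 300.3] 0.57 [[0.5468, 0.369], [0.5413, 0.3397], [0.5312, 0.2862]]
tube [110.6 184.7] 0.43 [[0.7204, 0.0463], [0.6981, 0.048], [0.6576, 0.051]]
stand [226.3 308.9] 0.83 [[0.5215, 0.2792], [0.5184, 0.2584], [0.5127, 0.2207]]
rack [ 80.3 295.7] 0.66 [[0.5197, 0.0215], [0.5168, 0.0255], [0.5114, 0.0329]]
socket [ 17.  295.7] 0.76 [[0.5103, -0.0884], [0.5083, -0.0738], [0.5046, -0.0472]]
shaker_top [113.2 288.3] 0.72 [[0.5371, 0.0754], [0.5325, 0.0742], [0.5241, 0.0721]]
shaker_top [106.9 186.2] 0.7 [[0.7166, 0.0403], [0.6947, 0.0425], [0.6548, 0.0466]]
```

View pics/w1.png

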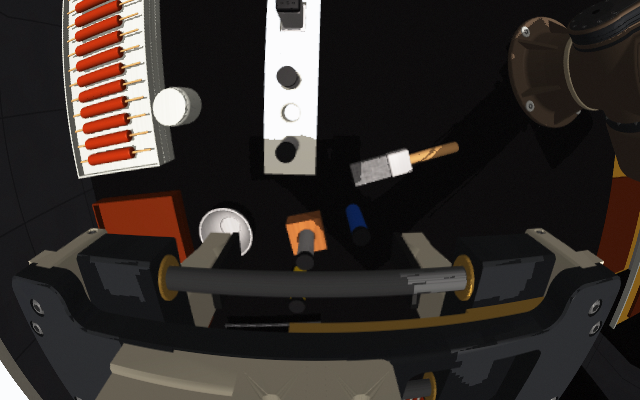

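```bash
cat >> h.py <<'E'
def ortho(c,z,x0,x1,y0,y1,s=2000,fish=True):
    # rows: x decreasing downward? rows = x1->x0, cols = y1->y0 (y left)
    xs=np.arange(x1,x0,-1/s); ys=np.arange(y1,y0,-1/s)
    X,Y=np.meshgrid(xs,ys,indexing='ij'); P=np.stack([X,Y,np.full_like(X,z)],-1)
    K=np.array(c['intrinsics']);T=np.array(c['camera_from_world']);q=P@T[:3,:3].T+T[:3,3]
    v=np.stack([q[...,0],-q[...,1]],-1);zz=-q[...,2]
    n=np.linalg.norm(v,axis=-1)
    f=(np.arctan2(n,zz)/n if fish else 1/zz)[...,None]*v
    return cv2.remap(c['image'],(K[0,0]*f[...,0]+K[0,2]).astype(np.float32),(K[1,1]*f[...,1]+K[1,2]).astype(np.float32),cv2.INTER_CUBIC)
E
python3 - <<'E'
from h import *
c=cap('wrist')
a=ortho(c,.06,.44,.60,-.10,.20,2000)
b=ortho(c,.13,.44,.60,0,.30,2000)
for im,x1,y1 in((a,.6,.2),(b,.6,.3)):
    for k in range(0,320,40): cv2.putText(im,'%.2f'%(x1-k/2000),(0,k+4),0,.35,(0,255,255))
    for k in range(0,600,40): cv2.putText(im,'%.2f'%(y1-k/2000),(k,10),0,.35,(0,255,255)); cv2.line(im,(k,12),(k,17),(0,255,255))
cv2.imwrite('pics/o1.png',np.vstack([a[:300],b[:300]]))
cv2.imwrite('pics/raw.png',c['image'])
a=ortho(c,.06,.44,.60,-.10,.20,2000); m=(a.min(2)>110).astype(np.uint8)
n,l,s,_=cv2.connectedComponentsWithStats(m); k=1+np.argmax(s[1:,4]); pts=np.argwhere(l==k)
# edge lines: per column, min/max row
rows=[]
for col in range(60,560,5):
    rr=np.where(l[:,col]==k)[0]
    if len(rr)>60: rows.append((.2-col/2000,.6-rr.min()/2000,.6-rr.max()/2000))
rows=np.array(rows)
from numpy.polynomial import polynomial as P
for j in(1,2):
    q=np.polyfit(rows[:,0],rows[:,j],1); res=rows[:,j]-np.polyval(q,rows[:,0]); g=abs(res)<.002; q=np.polyfit(rows[g,0],rows[g,j],1); print('edge',j,q,g.mean(), np.degrees(np.arctan(q[0])))
E
```

```text
Traceback (most recent call last):
ValueError: all the input array dimensions except for the concatenation axis must match exactly, but along dimension 1, the array at index 0 has size 601 and the array at index 1 has size 600
```

Run:
```python
from h import *
c=cap('wrist')
a=ortho(c,.06,.44,.60,-.10,.20,2000)[:300,:600].copy()
b=ortho(c,.13,.44,.60,0,.30,2000)[:300,:600].copy()
A=a.copy()
for im,x1,y1 in((a,.6,.2),(b,.6,.3)):
    for k in range(0,300,40): cv2.putText(im,'%.2f'%(x1-k/2000),(0,k+4),0,.35,(0,255,255))
    for k in range(0,600,40): cv2.putText(im,'%.2f'%(y1-k/2000),(k,10),0,.35,(0,255,255)); cv2.line(im,(k,12),(k,17),(0,255,255))
cv2.imwrite('pics/o1.png',np.vstack([a,b]))
m=(A.min(2)>110).astype(np.uint8)
n,l,s,_=cv2.connectedComponentsWithStats(m); k=1+np.argmax(s[1:,4])
rows=[]
for col in range(60,560,5):
    rr=np.where(l[:,col]==k)[0]
    if len(rr)>60: rows.append((.2-col/2000,.6-rr.min()/2000,.6-rr.max()/2000))
rows=np.array(rows)
for j in(1,2):
    q=np.polyfit(rows[:,0],rows[:,j],1)
    for _ in range(3):
        g=abs(rows[:,j]-np.polyval(q,rows[:,0]))<.0015; q=np.polyfit(rows[g,0],rows[g,j],1)
    print('edge',j,q,g.mean(), np.degrees(np.arctan(q[0])))
```

```text
edge 1 [0.11154271 0.5621615 ] 0.9797979797979798 6.364617803959097
edge 2 [0.12103896 0.48063911] 1.0 6.9014492272748695
```

View pics/o1.png

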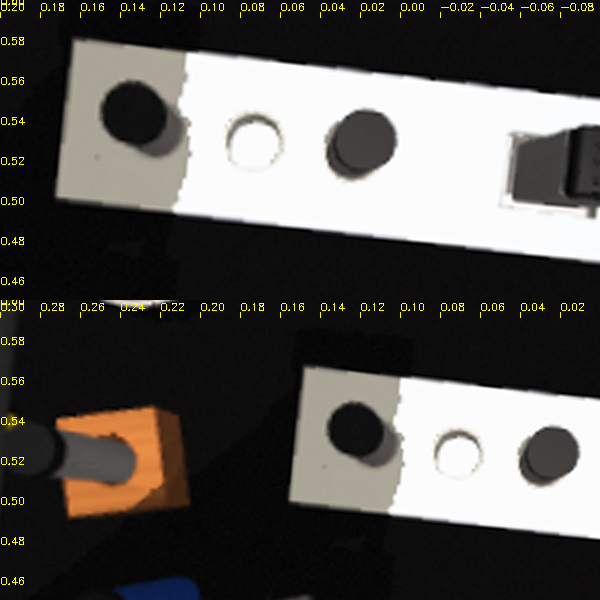

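Run:
```python
from h import *
st(); rel([0.5265,0.284,0.20],[180,0,-96.8])
```

```text
{'time_s': 4.375, 'joints': [37.4818, 1.6664, -4.6506, 0.0051, -83.6407, -42.6638], 'tcp_pos': [0.4965, 0.139, 0.3401], 'eef_rot': [-179.9655, 0.0249, -95.1814], 'contact_force': [0.3781, -0.3875, 0.3182], 'moment': [0.024, 0.0863, 0.0174], 'gripper_width': 0.0879, 'gripper_force': 0.0}
shift cm [-14.71, -1.67, 14.02] turn [-0.0006, 0.0004, 0.0282]
```

Request:
move_arm:
  targets:
    - [[-4,-0.4,3.5],[0,0,0.01]]
    - [[-8,-0.8,7],[0,0,0.02]]
    - [[-11.5,-1.3,10.5],[0,0,0.028]]
    - [[-14.7,-1.7,14],[0,0,0.028]]
    - [[-14.7,-1.7,14],[0,0,0.028]]
  jaw: 6

```text
time_s: 5.0
tcp_pos: [0.5256, 0.2846, 0.1962]
eef_rot: [179.8, -0.2, -96.7]
contact_force: [0.2, -0.2, 0.9]
gripper_width: 0.0597
gripper_force: 0.0
```

Run:
```python
from h import *
st(); c=cap('wrist','w2.png'); cs=cap('side');cc=cap('scene')
a=ortho(c,.13,.42,.62,.18,.36,2000)[:400,:360]
# predicted projections of tcp in image
print(proj(c,r.get_state()['tcp_pos'],True))
for n,k in(('side',cs),('scene',cc)):
    p=[0.5265,.284,.13]; u,v=proj(k,p).astype(int); im=k['image'][v-45:v+65,u-60:u+60].copy(); cv2.circle(im,(60,45),1,(0,0,255),-1); im=cv2.resize(im,(360,330),interpolation=cv2.INTER_CUBIC)[:200 if n=='side' else 200]; a=np.hstack([a,np.vstack([im,np.zeros((200,360,3),np.uint8)])]) if n=='side' else a
    if n=='scene': a[200:,360:]=im
cv2.imwrite('pics/o2.png',a)
```

```text
{'time_s': 5.0, 'joints': [47.1231, 13.5157, -9.1095, -0.0456, -67.6905, -53.8192], 'tcp_pos': [0.5256, 0.2846, 0.1962], 'eef_rot': [179.7796, -0.23, -96.7131], 'contact_force': [0.2301, -0.2225, 0.8762], 'moment': [-0.0734, 0.1384, -0.0331], 'gripper_width': 0.0597, 'gripper_force': 0.0}
[313.01243176 228.12243089]
```

View pics/o2.png

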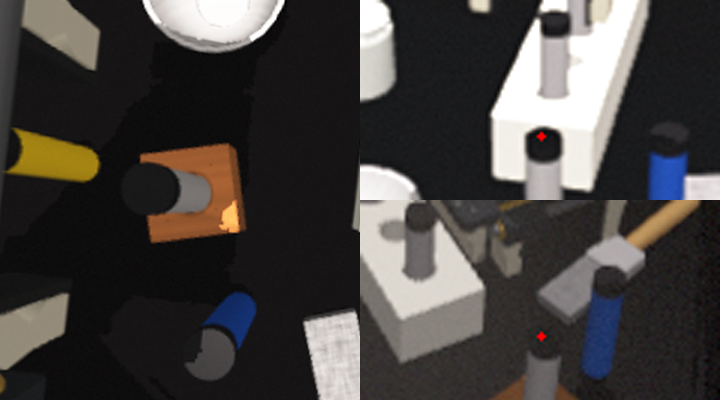

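Run:
```python
from h import *
st(); rel([0.5265,0.284,0.092],[180,0,-96.8])
```

```text
{'time_s': 5.15, 'joints': [47.0344, 13.2045, -8.9505, 0.0294, -67.78, -53.7911], 'tcp_pos': [0.5271, 0.2843, 0.2007], 'eef_rot': [-179.9396, 0.0364, -96.7456], 'contact_force': [-0.1503, -0.6024, 0.7977], 'moment': [-0.0024, 0.088, 0.0076], 'gripper_width': 0.0603, 'gripper_force': 0.0}
shift cm [0.04, 0.07, 10.87] turn [-0.0011, 0.0006, 0.0009]
```

Request:
move_arm:
  targets:
    - [[0,0.05,3],[0,0,0]]
    - [[0,0.05,6],[0,0,0]]
    - [[0,0.05,9],[0,0,0]]
    - [[0,0.05,10.9],[0,0,0]]
    - [[0,0.05,10.9],[0,0,0]]

```text
time_s: 5.78
tcp_pos: [0.5261, 0.2839, 0.091]
eef_rot: [180.0, -0.0, -96.8]
contact_force: [0.2, 0.4, 0.0]
gripper_width: 0.0601
gripper_force: 0.0
```

Request:
move_arm:
  targets:
    - [[0,0,0],[0,0,0]]
    - [[0,0,0],[0,0,0]]
    - [[0,0,0],[0,0,0]]
    - [[0,0,0],[0,0,0]]
    - [[0,0,0],[0,0,0]]
  jaw: 1.5
  squeeze: 20

```text
time_s: 6.4
tcp_pos: [0.5263, 0.2852, 0.091]
eef_rot: [-180.0, 0.0, -96.7]
contact_force: [0.0, 0.3, 2.5]
gripper_width: 0.0247
gripper_force: 20.0
```

Run:
```python
from h import *
st(); rel([0.5265,0.284,0.20],[180,0,-96.8])
```

```text
{'time_s': 6.4, 'joints': [47.1475, 18.3762, -17.1964, 0.0111, -54.3977, -53.8476], 'tcp_pos': [0.5263, 0.2852, 0.091], 'eef_rot': [-179.9752, 0.0187, -96.6936], 'contact_force': [0.0214, 0.3131, 2.5077], 'moment': [0.043, 0.2061, -0.0178], 'gripper_width': 0.0247, 'gripper_force': 20.002}
shift cm [0.11, -0.04, -10.9] turn [-0.0004, 0.0003, 0.0019]
```

Request:
move_arm:
  targets:
    - [[0,0,-3],[0,0,0]]
    - [[0,0,-7],[0,0,0]]
    - [[0,0,-11],[0,0,0]]
    - [[0,0,-14.5],[0,0,0]]
    - [[0,0,-14.5],[0,0,0]]

```text
time_s: 7.02
tcp_pos: [0.5273, 0.2859, 0.2388]
eef_rot: [-179.8, 0.2, -96.7]
contact_force: [0.1, -0.0, -1.4]
gripper_width: 0.0246
gripper_force: 20.0
```

Run:
```python
from h import *
s=st(); rel([0.529,0.0735,0.235],[180,0,-96.8])
c=cap('wrist','w3.png')
a=ortho(c,s['tcp_pos'][2]+.019+.018,.47,.58,.23,.34,4000)[:440,:440]
cs=cap('side');cc=cap('scene')
im=[]
for k in(cs,cc):
    u,v=proj(k,s['tcp_pos']).astype(int); im.append(cv2.resize(k['image'][v-20:v+60,u-50:u+50],(275,220),interpolation=cv2.INTER_CUBIC))
cv2.imwrite('pics/o3.png',np.hstack([a,np.vstack(im)]))
```

```text
{'time_s': 7.025, 'joints': [47.1482, 11.8949, -5.6541, 0.0406, -72.1491, -53.8448], 'tcp_pos': [0.5273, 0.2859, 0.2388], 'eef_rot': [-179.7906, 0.2209, -96.6839], 'contact_force': [0.1416, -0.0333, -1.3637], 'moment': [-0.0057, 0.1347, 0.0309], 'gripper_width': 0.0246, 'gripper_force': 19.9999}
shift cm [21.08, -2.64, 0.31] turn [-0.0037, 0.0039, 0.002]
```

View pics/o3.png

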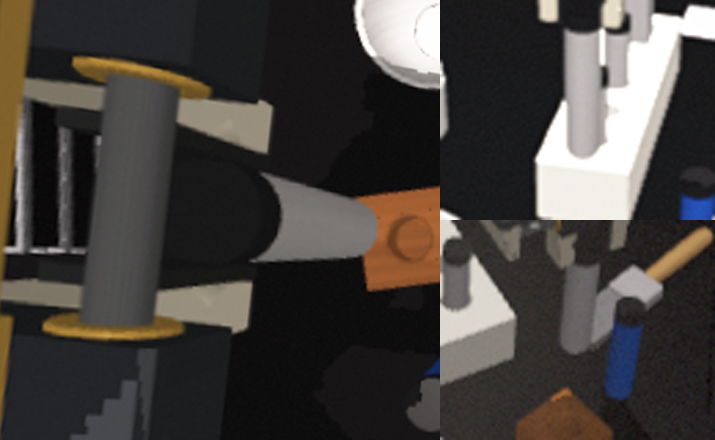

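```bash
cat > low.py <<'E'
from h import *
def low():
    s=st(); t=np.array(s['tcp_pos'])
    guess=t+[0,0,-.081]; rs=[]
    for n in ['wrist','side','scene']:
        c=cap(n); f=n=='wrist'; g=proj(c,guess,f)
        q=[x for x in pinpoint('tube',n) if np.hypot(x['location'][1]-g[0],x['location'][0]-g[1])<25]
        print(n,'guess',np.round(g,1),[np.round(x['location'][::-1],1).tolist() for x in q])
        if q:
            q=min(q,key=lambda x:np.hypot(x['location'][1]-g[0],x['location'][0]-g[1]))
            o,d=ray(c,q['location'],f); rs.append((o,d)); print('   atz',np.round(atz(o,d,guess[2])-guess,4)[:2])
    if len(rs)>1:
        p,e=tri(rs); print('low-tcp',np.round(p-t,4),np.round(e,4))
low()
E
python3 low.py
```

```text
{'time_s': 7.175, 'joints': [47.1453, 12.0812, -5.9402, -0.0361, -72.0746, -53.8455], 'tcp_pos': [0.5254, 0.2847, 0.2345], 'eef_rot': [179.9157, -0.0572, -96.7113], 'contact_force': [-0.221, 1.2383, -0.0508], 'moment': [0.0192, 0.0926, 0.0001], 'gripper_width': 0.0247, 'gripper_force': 19.9997}
wrist guess [315.5 191.6] [[316.6, 194.5]]
   atz [-0.0007  0.0029]
side guess [309.7 260.6] [[307.8, 261.6]]
   atz [0.0035 0.0038]
scene guess [374.2 257. ] [[373.3, 257.4]]
   atz [ 0.0024 -0.0002]
low-tcp [ 0.0019  0.0019 -0.081 ] [0.0028 0.0021 0.002 ]
```

Request:
move_arm:
  targets:
    - [[5,-0.6,0],[0,0,0]]
    - [[10,-1.2,0],[0,0,0]]
    - [[15,-1.8,0],[0,0,0]]
    - [[19,-2.4,0],[0,0,0]]
    - [[21.1,-2.7,0.2],[0,0,0]]

```text
time_s: 8.1
tcp_pos: [0.5282, 0.0706, 0.2338]
eef_rot: [-180.0, 0.0, -96.8]
contact_force: [-0.3, 0.5, -1.7]
gripper_width: 0.0248
gripper_force: 20.0
```

```bash
python3 low.py; python3 -c "
from h import *
rel([0.529,0.0735,0.16],[180,0,-96.8])"
```

```text
{'time_s': 8.1, 'joints': [28.7075, 5.7187, -13.7599, 0.0032, -70.5014, -35.4899], 'tcp_pos': [0.5282, 0.0706, 0.2338], 'eef_rot': [-179.9819, 0.0091, -96.7813], 'contact_force': [-0.2959, 0.5342, -1.7141], 'moment': [0.1478, 0.0491, 0.0378], 'gripper_width': 0.0248, 'gripper_force': 19.9997}
wrist guess [315.7 191.5] [[315.2, 194.6]]
   atz [0.0008 0.0029]
side guess [318.2 211.4] [[320.0, 213.2]]
   atz [-0.0051  0.0088]
scene guess [323.1 202. ] [[324.9, 204.4]]
   atz [0.0009 0.0097]
low-tcp [-0.0018  0.0044 -0.0848] [0.0028 0.0031 0.0016]
shift cm [-0.05, -0.06, 7.35] turn [0.0002, -0.0, 0.0024]
```

Request:
move_arm:
  targets:
    - [[0,0,3],[0,0,0]]
    - [[0.1,0,6],[0,0,0]]
    - [[0.1,0,8.2],[0,0,0]]
    - [[0.1,0,8.2],[0,0,0]]

```text
time_s: 8.9
tcp_pos: [0.5271, 0.0718, 0.1501]
eef_rot: [179.8, -0.1, -96.6]
contact_force: [1.5, 0.1, -0.7]
gripper_width: 0.0248
gripper_force: 20.0
```

```bash
python3 low.py
python3 - <<'E'
from h import *
c=cap('wrist'); a=ortho(c,.065,.48,.58,.02,.12,4000)[:400,:400]
s=r.get_state(); im=[]
for n in('side','scene'):
    k=cap(n); u,v=proj(k,[.529,.0735,.06]).astype(int); im.append(cv2.resize(k['image'][v-40:v+26,u-45:u+45],(390,286),interpolation=cv2.INTER_CUBIC))
b=np.vstack(im); cv2.imwrite('pics/o4.png',np.hstack([cv2.copyMakeBorder(a,0,172,0,0,0),b]))
E
```

```text
{'time_s': 8.9, 'joints': [28.8733, 9.2879, -20.928, -0.0213, -59.9903, -35.5028], 'tcp_pos': [0.5271, 0.0718, 0.1501], 'eef_rot': [179.8214, -0.1048, -96.64], 'contact_force': [1.4902, 0.1167, -0.6624], 'moment': [0.0437, 0.0682, 0.0144], 'gripper_width': 0.0248, 'gripper_force': 19.9994}
wrist guess [315.4 191.7] [[312.4, 194.3]]
   atz [0.003  0.0022]
side guess [318.4 240.7] [[319.1, 239.3]]
   atz [-0.0011 -0.007 ]
scene guess [323.8 224.6] [[324.7, 225.9], [315.0, 229.2]]
   atz [0.0005 0.0054]
low-tcp [ 0.0006  0.0027 -0.0786] [0.0026 0.0038 0.0037]
```

View pics/o4.png

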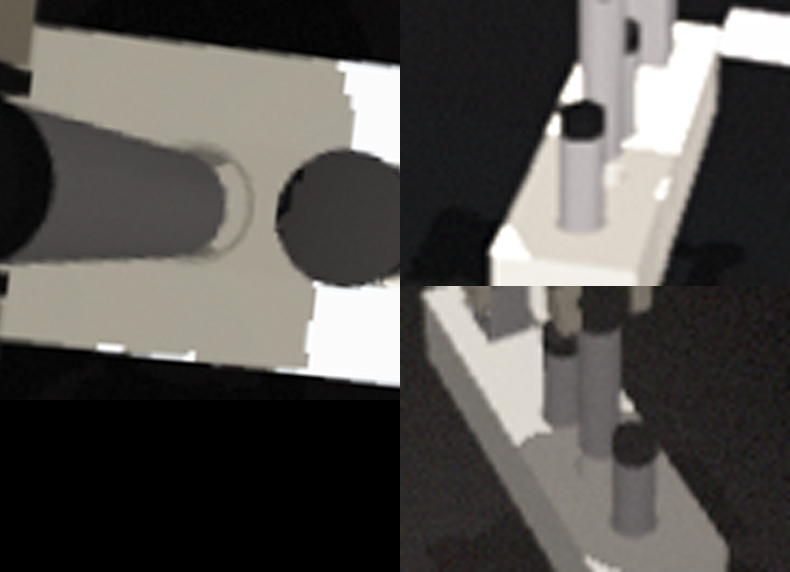

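Request:
move_arm:
  targets:
    - [[0.1,0,0],[0,0,0]]
    - [[0.1,0,0.7],[0,0,0]]
    - [[0.1,0,1.4],[0,0,0]]
    - [[0.1,0,1.8],[0,0,0]]
    - [[0.1,0,1.8],[0,0,0]]

```text
time_s: 9.98
tcp_pos: [0.5279, 0.0702, 0.1332]
eef_rot: [180.0, -0.0, -96.7]
contact_force: [0.8, 0.2, -1.3]
gripper_width: 0.0243
gripper_force: 20.0
```

```bash
python3 low.py
```

```text
{'time_s': 9.975, 'joints': [28.685, 10.1406, -22.3137, -0.0026, -57.5811, -35.3901], 'tcp_pos': [0.5279, 0.0702, 0.1332], 'eef_rot': [179.9698, -0.0187, -96.7065], 'contact_force': [0.784, 0.1714, -1.2538], 'moment': [0.0737, -0.3058, 0.0571], 'gripper_width': 0.0243, 'gripper_force': 20.0051}
wrist guess [315.6 191.5] [[313.5, 197.3]]
   atz [0.0026 0.0053]
side guess [318.1 246. ] [[318.0, 244.5]]
   atz [ 0.0009 -0.0072]
scene guess [323.2 228.6] [[326.3, 234.6], [315.9, 229.0]]
   atz [0.0044 0.0226]
low-tcp [ 0.0013  0.0092 -0.0811] [0.004  0.009  0.0106]
```

Request:
move_arm:
  targets:
    - [[0,0,0.8],[0,0,0]]
    - [[0,0,1.6],[0,0,0]]
    - [[0,0,2.4],[0,0,0]]
    - [[0,0,2.4],[0,0,0]]

```text
time_s: 10.78
tcp_pos: [0.5278, 0.0702, 0.1088]
eef_rot: [179.9, -0.0, -96.7]
contact_force: [1.0, -0.3, -1.1]
gripper_width: 0.0249
gripper_force: 20.0
```

Request:
move_arm:
  targets:
    - [[0,0,0.7],[0,0,0]]
    - [[0,0,1.4],[0,0,0]]
    - [[0,0,1.7],[0,0,0]]
    - [[0,0,1.7],[0,0,0]]

```text
time_s: 11.28
tcp_pos: [0.528, 0.0703, 0.0924]
eef_rot: [180.0, -0.0, -96.7]
contact_force: [2.5, 0.6, -3.2]
gripper_width: 0.0247
gripper_force: 20.0
```

Request:
move_arm:
  targets:
    - [[0,0,0.1],[0,0,0]]
    - [[0,0,0.1],[0,0,0]]
    - [[0,0,0.1],[0,0,0]]
    - [[0,0,0.1],[0,0,0]]
    - [[0,0,0.1],[0,0,0]]
  jaw: 5

```text
time_s: 11.9
tcp_pos: [0.528, 0.0703, 0.0917]
eef_rot: [-180.0, 0.0, -96.7]
contact_force: [-0.7, 0.0, -0.1]
gripper_width: 0.0501
gripper_force: 0.0
```

Request:
move_arm:
  targets:
    - [[0,0,-2],[0,0,0]]
    - [[0,0,-6],[0,0,0]]
    - [[0,0,-11],[0,0,0]]
    - [[0,0,-16],[0,0,0]]
    - [[0,0,-20],[0,0,0]]

```text
time_s: 12.52
tcp_pos: [0.5281, 0.0703, 0.2941]
eef_rot: [-179.9, 0.0, -96.7]
contact_force: [0.2, 0.4, -0.6]
gripper_width: 0.0501
gripper_force: 0.0
```

Run:
```python
from h import *
s=st(); rel([.51,-.06,.34],[180,0,173.2]); 
c=cap('wrist'); a=ortho(c,.13,.44,.60,-.1,.20,2000)[:320,:600]
im=[]
for n in('side','scene'):
    k=cap(n); u,v=proj(k,[.529,.0735,.08]).astype(int); im.append(cv2.resize(k['image'][v-35:v+35,u-50:u+50],(300,210),interpolation=cv2.INTER_CUBIC))
cv2.imwrite('pics/o5.png',np.vstack([a,np.hstack(im)]))
```

```text
{'time_s': 12.525, 'joints': [28.6887, 4.0736, -7.8546, 0.0118, -77.9711, -35.3911], 'tcp_pos': [0.5281, 0.0703, 0.2941], 'eef_rot': [-179.9112, 0.0489, -96.6999], 'contact_force': [0.1677, 0.3549, -0.6433], 'moment': [0.044, 0.0209, -0.0096], 'gripper_width': 0.0501, 'gripper_force': 0.0}
shift cm [13.15, 0.28, -4.61] turn [-0.0005, 0.0019, 1.5725]
```

View pics/o5.png

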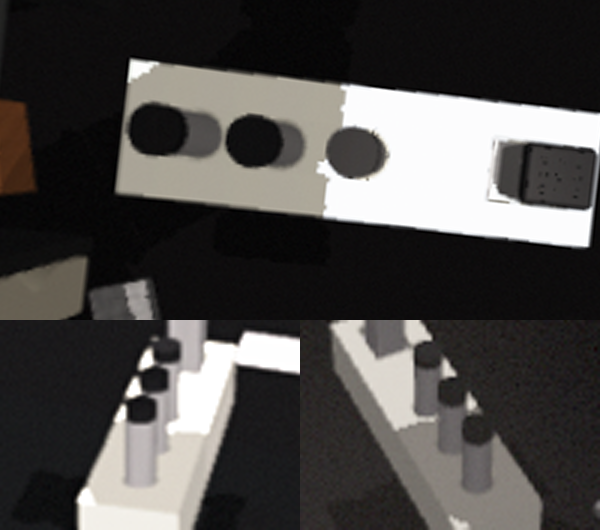

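Request:
move_arm:
  targets:
    - [[3,0.1,0],[0,0,0.18]]
    - [[6,0.1,0],[0,0,0.36]]
    - [[9,0.1,0],[0,0,0.54]]
    - [[12,0,0],[0,0,0.72]]
    - [[14.6,0,0],[0,0,0.9]]
  jaw: 6

```text
time_s: 13.3
tcp_pos: [0.5102, -0.0757, 0.2903]
eef_rot: [179.9, -0.1, -148.6]
contact_force: [-0.4, 0.2, -0.4]
gripper_width: 0.0598
gripper_force: 0.0
```

Request:
move_arm:
  targets:
    - [[0,0,0],[0,0,0.17]]
    - [[0,0,0],[0,0,0.34]]
    - [[0,0,0],[0,0,0.51]]
    - [[0,0,0],[0,0,0.67]]
    - [[0,0,0],[0,0,0.67]]

```text
time_s: 13.92
tcp_pos: [0.5104, -0.0747, 0.2905]
eef_rot: [-180.0, -0.1, 173.4]
contact_force: [-1.0, -0.3, 0.6]
gripper_width: 0.0599
gripper_force: 0.0
```

Run:
```python
from h import *
s=st(); rel([.5115,-.0755,.20],[180,0,173.4]); 
C={n:cap(n) for n in('wrist','side','scene')}
rs=[]
for n,c in C.items():
    for l in('shaker_top','shaker','socket'):
        q=pinpoint(l,n)
        for x in q[:2]:
            o,d=ray(c,x['location'],n=='wrist'); print(n,l,np.round(x['location']),round(x['score'],2),np.round(atz(o,d,{'shaker_top':.151}.get(l,.046)),4))
c=C['wrist']
a=ortho(c,.151,.46,.56,-.13,-.02,4000)[:400,:440]
b=ortho(c,.06,.46,.56,-.13,-.02,3000)[:300,:330]
for im,sc in((a,4000),(b,3000)):
    for k in range(0,im.shape[0],sc//50): cv2.putText(im,'%.2f'%(.56-k/sc),(0,k+4),0,.35,(0,255,255))
    for k in range(0,im.shape[1],sc//50): cv2.putText(im,'%.2f'%(-.02-k/sc),(k,10),0,.35,(0,255,255)); cv2.line(im,(k,12),(k,17),(0,255,255))
cv2.imwrite('pics/o6.png',np.hstack([a,cv2.copyMakeBorder(b,0,100,0,0,0)]))
```

```text
{'time_s': 13.925, 'joints': [13.4828, 2.5782, -9.9001, -0.0215, -77.626, -110.0801], 'tcp_pos': [0.5104, -0.0747, 0.2905], 'eef_rot': [-179.9839, -0.1052, 173.3981], 'contact_force': [-0.9941, -0.3138, 0.6176], 'moment': [-0.0098, -0.0691, 0.0575], 'gripper_width': 0.0599, 'gripper_force': 0.0}
shift cm [-0.13, -0.06, 9.05] turn [-0.0003, -0.0018, -0.0]
wrist shaker_top [181. 312.] 0.62 [ 0.514  -0.0788  0.151 ]
wrist shaker_top [167. 422.] 0.34 [0.512  0.0461 0.151 ]
wrist shaker [160. 314.] 0.9 [ 0.5102 -0.0773  0.046 ]
wrist shaker [160. 435.] 0.62 [0.5288 0.1029 0.046 ]
wrist socket [160. 312.] 0.93 [ 0.5103 -0.08    0.046 ]
wrist socket [164. 299.] 0.44 [ 0.5138 -0.0987  0.046 ]
side shaker_top [184. 332.] 0.61 [ 0.5042 -0.0951  0.151 ]
side shaker [217. 395.] 0.67 [ 0.3233 -0.115   0.046 ]
side shaker [220. 329.] 0.58 [ 0.5099 -0.0799  0.046 ]
side socket [221. 330.] 0.81 [ 0.508  -0.0738  0.046 ]
scene shaker_top [167. 297.] 0.77 [ 0.5148 -0.085   0.151 ]
scene shaker_top [253. 331.] 0.54 [0.6019 0.2217 0.151 ]
scene shaker [198. 301.] 0.94 [ 0.5149 -0.0707  0.046 ]
scene shaker [228. 324.] 0.75 [0.5237 0.0656 0.046 ]
scene socket [196. 302.] 0.73 [ 0.5085 -0.0781  0.046 ]
scene socket [243. 321.] 0.41 [0.5574 0.1068 0.046 ]
```

View pics/o6.png

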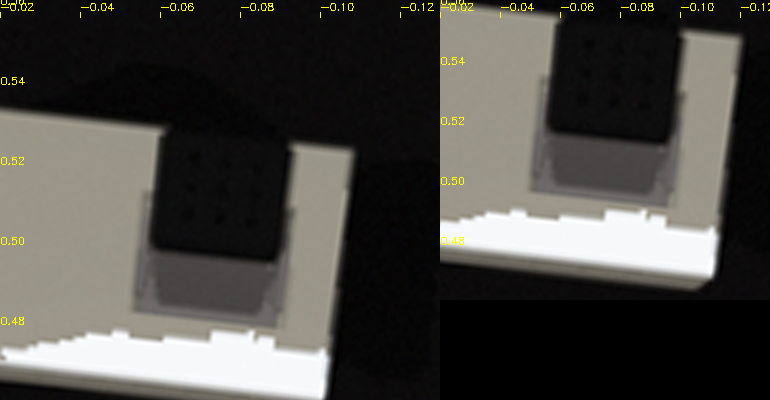

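Request:
move_arm:
  targets:
    - [[-0.1,-0.06,4],[0,0,0]]
    - [[-0.1,-0.06,8],[0,0,0]]
    - [[-0.1,-0.06,12],[0,0,0]]
    - [[-0.1,-0.06,16],[0,0,0]]
    - [[-0.1,-0.06,18],[0,0,0]]

```text
time_s: 15.15
tcp_pos: [0.5107, -0.0756, 0.1095]
eef_rot: [-180.0, -0.2, 173.3]
contact_force: [0.2, -0.3, 0.4]
gripper_width: 0.0604
gripper_force: 0.0
```

Request:
move_arm:
  targets:
    - [[0,0,0],[0,0,0]]
    - [[0,0,0],[0,0,0]]
    - [[0,0,0],[0,0,0]]
    - [[0,0,0],[0,0,0]]
    - [[0,0,0],[0,0,0]]
  jaw: 2.5
  squeeze: 15

```text
time_s: 15.78
tcp_pos: [0.5128, -0.0755, 0.1128]
eef_rot: [180.0, 0.1, 173.4]
contact_force: [-0.9, -0.8, 5.9]
gripper_width: 0.0339
gripper_force: 15.0
```

```bash
python3 -c "
from h import *
st();rel([.5115,-.0755,.111],[180,0,173.4])"
```

```text
{'time_s': 15.775, 'joints': [13.3735, 9.8988, -25.6756, 0.0373, -54.3082, -110.033], 'tcp_pos': [0.5128, -0.0755, 0.1128], 'eef_rot': [179.9883, 0.1208, 173.3622], 'contact_force': [-0.9311, -0.8108, 5.8902], 'moment': [-0.0665, 0.2026, -0.0472], 'gripper_width': 0.0339, 'gripper_force': 15.0004}
shift cm [0.13, -0.02, 0.18] turn [0.0002, 0.0021, -0.0007]
```

Request:
move_arm:
  targets:
    - [[0,0,0],[0,0,0]]
    - [[0,0,0],[0,0,0]]
    - [[0,0,0],[0,0,0]]
  squeeze: 45

```text
time_s: 16.15
tcp_pos: [0.5128, -0.0754, 0.1128]
eef_rot: [180.0, 0.1, 173.4]
contact_force: [-0.9, -0.4, 6.4]
gripper_width: 0.0331
gripper_force: 45.0
```

```bash
cat > rock.py <<'E'
import numpy as np, sys
from scipy.spatial.transform import Rotation as R
# plan in 2D (y rack towards tubes, z up), TCP rel socket centre; tool y=+y, tool z=-z at lean 0
def leanE1(t,h,yo=0):  # t lean toward tubes about E1, h = TCP height above underside
    p=np.array([-20.5+yo,h-2.5]);c,s=np.cos(t),np.sin(t); return np.array([20.5,48.5])+[c*p[0]+s*p[1],-s*p[0]+c*p[1]]
def leanE2(t,h,e2,yo=0):
    p=np.array([20.5+yo,h-2.5]);c,s=np.cos(t),np.sin(t); return np.array(e2)+[c*p[0]+s*p[1],-s*p[0]+c*p[1]]
def intool(d,t): # world 2D delta mm -> tool (y,z) cm at lean t
    c,s=np.cos(t),np.sin(t)
    return np.round(np.array([d@[c,-s], d@[-s,-c]])/10,3)
E
python3 - <<'E'
from h import *
s=st()
from rock import *
h=s['tcp_pos'][2]*1000-46; p0=leanE1(0,h); print(h,p0)
for t in (.05,.1,.15,.2,.25,.27): print(t,intool(leanE1(t,h)-p0,0))
E
```

```text
{'time_s': 16.15, 'joints': [13.3761, 9.9014, -25.6711, 0.0369, -54.3084, -110.0322], 'tcp_pos': [0.5128, -0.0754, 0.1128], 'eef_rot': [179.9873, 0.1222, 173.3654], 'contact_force': [-0.9229, -0.4165, 6.394], 'moment': [-0.0311, 0.1625, -0.0072], 'gripper_width': 0.0331, 'gripper_force': 45.0008}
66.80861717349359 [  0.         112.80861717]
0.05 [ 0.324 -0.094]
0.1 [ 0.652 -0.173]
0.15 [ 0.984 -0.234]
0.2 [ 1.318 -0.279]
0.25 [ 1.655 -0.307]
0.27 [ 1.79  -0.314]
```

Request:
move_arm:
  targets:
    - [[0,0.16,-0.04],[0.025,0,0]]
    - [[0,0.32,-0.09],[0.05,0,0]]
    - [[0,0.49,-0.13],[0.075,0,0]]
    - [[0,0.65,-0.17],[0.1,0,0]]
    - [[0,0.65,-0.17],[0.1,0,0]]

```text
time_s: 16.77
tcp_pos: [0.5139, -0.0679, 0.1143]
eef_rot: [-174.3, 0.1, 173.4]
contact_force: [-0.8, 3.2, 5.6]
gripper_width: 0.0333
gripper_force: 45.0
```

```bash
cat >> h.py <<'E'
S0=np.array([.5115,-.0755]); U=np.array([.115,.9934])
def loc():
    s=r.get_state(); Rm=R.from_euler('xyz',s['eef_rot'],degrees=True).as_matrix()
    a=-Rm[:,2]; lean=np.arctan2(a[:2]@U,a[2]); p=np.array(s['tcp_pos'])
    f=np.array(s['contact_force'])
    print('t',s['time_s'],'lean %.3f'%lean,'y %.2f z %.2f'%(((p[:2]-S0)@U)*1e3,p[2]*1e3),'x-off %.2f'%(((p[:2]-S0)@[U[1],-U[0]])*1e3),'Fy %.1f Fz %.1f'%(f[:2]@U,f[2]),'M',np.round(s['moment'],2),'w',round(s['gripper_width'],4),round(s['gripper_force'],1))
    return s,lean,((p[:2]-S0)@U)*1e3,p[2]*1e3
E
python3 -c "
from h import *
loc()"
```

```text
t 16.775 lean 0.099 y 7.80 z 114.33 x-off 1.49 Fy 3.1 Fz 5.6 M [ 1.61  0.08 -0.02] w 0.0333 45.0
```

Run:
```python
from rock import *
h=66.8
for t in (.13,.16,.19,.22,.25,.28,.3): print(t,intool(leanE1(t,h)-leanE1(.1,h)+[-1,-.3],.1))
```

```text
0.13 [ 0.097 -0.019]
0.16 [ 0.293 -0.072]
0.19 [ 0.49  -0.118]
0.22 [ 0.688 -0.159]
0.25 [ 0.887 -0.194]
0.28 [ 1.088 -0.223]
0.3 [ 1.222 -0.239]
```

Request:
move_arm:
  targets:
    - [[0,0.1,-0.02],[0.03,0,0]]
    - [[0,0.29,-0.07],[0.06,0,0]]
    - [[0,0.49,-0.12],[0.09,0,0]]
    - [[0,0.49,-0.12],[0.09,0,0]]

```text
time_s: 17.27
tcp_pos: [0.5149, -0.0624, 0.1152]
eef_rot: [-169.2, 0.2, 173.4]
contact_force: [-1.6, 5.6, 7.6]
gripper_width: 0.0335
gripper_force: 45.0
```

```bash
python3 -c "
from h import *
loc()"
```

```text
t 17.275 lean 0.189 y 13.40 z 115.22 x-off 1.86 Fy 5.3 Fz 7.6 M [ 2.4   0.3  -0.14] w 0.0335 45.0
```

Run:
```python
from rock import *
h=66.8
for t in (.23,.26,.29): print(t,intool(leanE1(t,h)-leanE1(.19,h),.19))
print('after shift -3 y')
```

```text
0.23 [ 0.259 -0.077]
0.26 [ 0.455 -0.128]
0.29 [ 0.652 -0.173]
after shift -3 y
```

Request:
move_arm:
  targets:
    - [[0,0.2,-0.06],[0.03,0,0]]
    - [[0,0.39,-0.11],[0.06,0,0]]
    - [[0,0.59,-0.16],[0.09,0,0]]
    - [[0,0.65,-0.17],[0.1,0,0]]
    - [[0,0.65,-0.17],[0.1,0,0]]

```text
time_s: 17.9
tcp_pos: [0.5157, -0.0561, 0.1157]
eef_rot: [-163.5, 0.2, 173.4]
contact_force: [0.1, 3.5, 8.3]
gripper_width: 0.0333
gripper_force: 45.0
```

```bash
python3 -c "
from h import *
loc()
from rock import *
print(leanE1(.29,66.8))
for n in('side','scene'):
    k=cap(n); u,v=proj(k,[.5115,-.0755,.09]).astype(int); cv2.imwrite('pics/k_%s.png'%n,cv2.resize(k['image'][v-40:v+40,u-50:u+50],(375,300),interpolation=cv2.INTER_CUBIC))
cv2.imwrite('pics/o7.png',np.hstack([cv2.imread('pics/k_side.png'),cv2.imread('pics/k_scene.png')]))
"
```

```text
t 17.9 lean 0.289 y 19.73 z 115.71 x-off 1.92 Fy 3.5 Fz 8.3 M [ 1.78  0.15 -0.1 ] w 0.0333 45.0
[ 19.24272863 115.97710181]
```

View pics/o7.png

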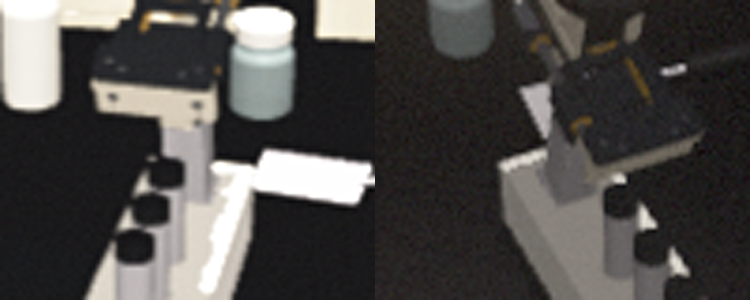

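Request:
move_arm:
  targets:
    - [[0,-0.14,0.04],[0,0,0]]
    - [[0,-0.29,0.09],[0,0,0]]
    - [[0,-0.4,0.12],[0,0,0]]
    - [[0,-0.4,0.12],[0,0,0]]

```text
time_s: 18.5
tcp_pos: [0.5154, -0.0603, 0.1158]
eef_rot: [-163.5, 0.2, 173.4]
contact_force: [0.4, 4.6, 6.1]
gripper_width: 0.0335
gripper_force: 45.0
```

```bash
python3 -c "
from h import *
loc()"
```

```text
t 18.5 lean 0.288 y 15.52 z 115.75 x-off 2.14 Fy 4.6 Fz 6.1 M [ 2.01 -0.2   0.01] w 0.0335 45.0
```

```bash
cat > e2.py <<'E'
from h import *
from rock import *
s,l,y,z=loc(); h=66.8
c,sn=np.cos(l),np.sin(l)
for nm,b in (('E1',(20.5,-64.3)),('E2',(-20.5,-64.3))):
    v=np.array([y+c*b[0]+sn*b[1], z-sn*b[0]+c*b[1]]); print(nm,np.round(v,2))
print('origin',np.round([y+sn*-66.8, z-c*66.8],2))
e2=v
for t,ez in [tuple(map(float,a.split(','))) for a in sys.argv[1:]]:
    print(t,'turn %.3f'%(t-l),'yz',intool(leanE2(t,h,[e2[0],ez])-[y,z],l))
E
python3 e2.py .24,58.2 .22,57.5 .18,57.5 .14,57.5 .1,57.5
```

```text
t 18.5 lean 0.288 y 15.52 z 115.75 x-off 2.14 Fy 4.6 Fz 6.1 M [ 2.01 -0.2   0.01] w 0.0335 45.0
E1 [16.93 48.28]
E2 [-22.38  59.91]
origin [-3.43 51.7 ]
0.24 turn -0.048 yz [-0.261  0.074]
0.22 turn -0.068 yz [-0.372  0.107]
0.18 turn -0.108 yz [-0.635  0.048]
0.14 turn -0.148 yz [-0.901 -0.   ]
0.1 turn -0.188 yz [-1.168 -0.038]
```

Request:
move_arm:
  targets:
    - [[0,-0.2,0.06],[-0.035,0,0]]
    - [[0,-0.37,0.11],[-0.068,0,0]]
    - [[0,-0.63,0.05],[-0.108,0,0]]
    - [[0,-0.63,0.05],[-0.108,0,0]]

```text
time_s: 19.0
tcp_pos: [0.5154, -0.0665, 0.1179]
eef_rot: [-169.8, 0.3, 173.4]
contact_force: [-0.2, 7.8, 9.5]
gripper_width: 0.0332
gripper_force: 45.0
```

```bash
python3 e2.py .14,57.5 .1,57.5 .06,57.5 .0,57.5
```

```text
t 19.0 lean 0.178 y 9.34 z 117.87 x-off 2.80 Fy 7.7 Fz 9.5 M [ 2.66  0.06 -0.04] w 0.0332 45.0
E1 [18.12 50.96]
E2 [-22.23  58.23]
origin [-2.5  52.13]
0.14 turn -0.038 yz [-0.234 -0.002]
0.1 turn -0.078 yz [-0.496 -0.069]
0.06 turn -0.118 yz [-0.76  -0.126]
0.0 turn -0.178 yz [-1.16 -0.19]
```

Request:
move_arm:
  targets:
    - [[0,-0.23,0],[-0.038,0,0]]
    - [[0,-0.5,-0.06],[-0.078,0,0]]
    - [[0,-0.76,-0.12],[-0.118,0,0]]
    - [[0,-0.76,-0.12],[-0.118,0,0]]

```text
time_s: 19.5
tcp_pos: [0.515, -0.0741, 0.1212]
eef_rot: [-176.5, 0.4, 173.3]
contact_force: [-0.8, 5.9, 14.6]
gripper_width: 0.0334
gripper_force: 45.0
```

```bash
python3 e2.py .02,57.5 -.03,57.5 -.08,57.5 -.12,57.5
```

```text
t 19.5 lean 0.061 y 1.81 z 121.23 x-off 3.33 Fy 5.7 Fz 14.6 M [2.66 0.33 0.04] w 0.0334 45.0
E1 [18.38 55.81]
E2 [-22.55  58.29]
origin [-2.24 54.55]
0.02 turn -0.041 yz [-0.258  0.001]
-0.03 turn -0.091 yz [-0.586 -0.08 ]
-0.08 turn -0.141 yz [-0.917 -0.145]
-0.12 turn -0.181 yz [-1.184 -0.185]
```

Request:
move_arm:
  targets:
    - [[0,-0.26,-0.03],[-0.041,0,0]]
    - [[0,-0.58,-0.12],[-0.091,0,0]]
    - [[0,-0.91,-0.2],[-0.141,0,0]]
    - [[0,-1.2,-0.24],[-0.181,0,0]]
    - [[0,-1.2,-0.24],[-0.181,0,0]]

```text
time_s: 20.12
tcp_pos: [0.5137, -0.086, 0.1245]
eef_rot: [173.1, 0.4, 173.3]
contact_force: [0.6, 7.9, 15.1]
gripper_width: 0.0333
gripper_force: 45.0
```

```bash
python3 e2.py -.16,58 -.2,58 -.25,58
```

```text
t 20.125 lean -0.120 y -10.13 z 124.49 x-off 3.37 Fy 8.0 Fz 15.1 M [3.68 0.1  0.06] w 0.0333 45.0
E1 [17.94 63.12]
E2 [-22.76  58.19]
origin [-2.11 58.17]
-0.16 turn -0.040 yz [-0.258 -0.057]
-0.2 turn -0.080 yz [-0.52  -0.124]
-0.25 turn -0.130 yz [-0.85  -0.192]
```

Request:
move_arm:
  targets:
    - [[0,-0.26,-0.06],[-0.04,0,0]]
    - [[0,-0.52,-0.12],[-0.08,0,0]]
    - [[0,-0.65,-0.16],[-0.1,0,0]]
    - [[0,-0.65,-0.16],[-0.1,0,0]]

```text
time_s: 20.62
tcp_pos: [0.5127, -0.0926, 0.1254]
eef_rot: [167.4, 0.4, 173.3]
contact_force: [0.1, 6.1, 17.2]
gripper_width: 0.0334
gripper_force: 45.0
```

```bash
python3 e2.py -.22,70 -.2,80 0,82
python3 - <<'E'
from rock import *
for d in((0,8),(2,16),(2,25)): print(d,intool(np.array(d,float),-.22))
E
```

```text
t 20.625 lean -0.220 y -16.80 z 125.36 x-off 3.15 Fy 6.1 Fz 17.2 M [ 3.55 -0.06  0.08] w 0.0334 45.0
E1 [17.21 67.07]
E2 [-22.8   58.14]
origin [-2.25 60.16]
-0.22 turn -0.000 yz [ 0.256 -1.159]
-0.2 turn 0.020 yz [ 0.602 -2.093]
0.0 turn 0.220 yz [ 1.871 -1.728]
(0, 8) [ 0.175 -0.781]
(2, 16) [ 0.544 -1.518]
(2, 25) [ 0.741 -2.396]
```

Request:
move_arm:
  targets:
    - [[0,0.17,-0.8],[0,0,0]]
    - [[0,0.35,-1.6],[0,0,0]]
    - [[0,0.55,-2.4],[0,0,0]]
    - [[0,0.65,-2.9],[0,0,0]]
    - [[0,0.65,-2.9],[0,0,0]]

```text
time_s: 21.25
tcp_pos: [0.51, -0.0931, 0.1525]
eef_rot: [167.6, 0.0, 173.3]
contact_force: [0.2, -0.7, -1.5]
gripper_width: 0.0331
gripper_force: 45.0
```

```bash
python3 e2.py -.15,90 -.08,90 0,90
```

```text
t 21.25 lean -0.217 y -17.68 z 152.47 x-off 0.54 Fy -0.7 Fz -1.5 M [-0.82  0.09 -0.02] w 0.0331 45.0
E1 [16.18 94.09]
E2 [-23.85  85.26]
origin [-3.3  87.24]
-0.15 turn 0.067 yz [ 0.528 -0.311]
-0.08 turn 0.137 yz [ 0.961 -0.122]
0.0 turn 0.217 yz [1.438 0.13 ]
```

Free of the clips. Now turn it upright.

Request:
move_arm:
  targets:
    - [[0,0.5,-0.2],[0.067,0,0]]
    - [[0,0.95,-0.1],[0.137,0,0]]
    - [[0,1.4,0.15],[0.217,0,0]]
    - [[0,1.4,0.15],[0.217,0,0]]
    - [[0,1.4,0.15],[0.217,0,0]]

```text
time_s: 21.88
tcp_pos: [0.5113, -0.0789, 0.1534]
eef_rot: [179.9, -0.0, 173.4]
contact_force: [0.6, -0.1, -2.5]
gripper_width: 0.0334
gripper_force: 45.0
```

Request:
move_arm:
  targets:
    - [[0,0,0],[0,0,0]]
    - [[0,0,0],[0,0,0]]
    - [[0,0,0],[0,0,0]]
    - [[0,0,0],[0,0,0]]
    - [[0,0,0],[0,0,0]]

```text
time_s: 22.5
tcp_pos: [0.5114, -0.0793, 0.1537]
eef_rot: [180.0, -0.0, 173.3]
contact_force: [-0.4, 0.3, -1.8]
gripper_width: 0.0332
gripper_force: 45.0
```

```bash
python3 e2.py
python3 - <<'E'
from h import *
im=[]
for n in('side','scene'):
    k=cap(n); u,v=proj(k,[.52,-.02,.09]).astype(int); im.append(cv2.resize(k['image'][v-60:v+60,u-75:u+75],(375,300),interpolation=cv2.INTER_CUBIC))
cv2.imwrite('pics/o8.png',np.hstack(im))
E
```

```text
t 22.5 lean -0.000 y -3.73 z 153.66 x-off 0.37 Fy 0.3 Fz -1.8 M [-0.01  0.03 -0.04] w 0.0332 45.0
E1 [16.77 89.37]
E2 [-24.23  89.36]
origin [-3.73 86.86]
```

View pics/o8.png

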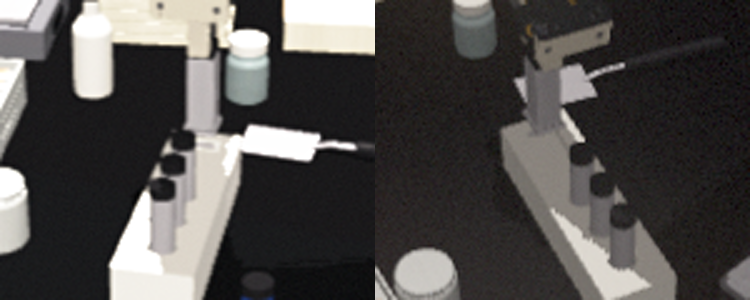

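The picture shows the shaker upright in the gripper above its socket (around 203,100 on the left), with all three tubes down in the rack. Its underside is about 27 mm above the rack top, which is within the limits.

```bash
python3 -c "
from h import *
print(r.close_job())"
```

```text
the job is handed in; nothing more can be done
None
```

I handed the job in at about 22.6 s. The full tube is down in the free middle hole and released. The shaker was rocked free of both clips and is held upright and still about 27 mm above the rack top. I touched nothing else and saw nothing displaced, but the hand-in gave no verdict.

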